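Set the sprung tweezers to their gap mark over the seed dish

TASK

Lift the loose knobbed lid off the steel instrument tray and set it down, right way up, on the blue mat. Then take out the sprung tweezers, squeeze their blue grips until the red pointer stands inside the green mark on their scale, and keep them level with both tips over the yellow seed dish, about 10 cm above the bench and touching nothing. Finish still holding them there with that gap kept steady; do not let go, and leave the dish and the other things on the bench where they are.

Things in the scene. Friction and masses are not known exactly. Their poses are not given: they have to be found in the camera images.
- tray: Open steel tray, fixed to the bench, 220 (its x) x 180 (its y) x 50 mm high, walls and floor 4 mm thick. Origin: centre of its underside. White ribs 10 mm wide cross its floor at x = -55 and +50 mm; their tops, 18 mm above the bench, carry the tweezers. It is on the robot's right or left, its x axis within about 20 degrees of pointing away from the robot.
- lid: Loose aluminium lid lying on the tray's rim at the start, 226 x 186 mm, about 0.28 kg. Origin: centre of its underside (a 5 mm deep locating lip that drops inside the tray's rim with about 3.5 mm of play all round); the plate is 5 to 8 mm above the origin. z is up when it is right way up. Standing on the blue mat its origin is 4 mm above the bench.
- lid_knob (a point): Centre of the lid's upright black round knob, 24 mm in diameter and 26 mm tall (from 14 to 40 mm above the lid's origin), on a thinner 14 mm neck below it; the point is 27 mm above the lid's origin, on its axis.
- lid_mat: Flat blue mat, fixed, 250 (its x) x 210 (its y) x 4 mm. Origin: centre of its underside. It lies on the opposite side from the tray and is the place for the lid (within 60 mm of its centre).
- tweezers: Loose sprung steel tweezers, 160 mm long, 14 mm high, about 77 g, lying in the tray on its ribs (origin 18 mm above the bench); the blades close horizontally. Origin: midway between the blades, on the underside. x runs to the tips (74 mm ahead), y from the moving to the fixed blade, z up. The hinge, a dark block, is at x = -70 mm. The +y blade is part of this body, so squeezing turns it a little.
- squeeze (a point): Where to squeeze: between the two blue grips (x = -15 to +17 mm, z = 0 to 14 mm of the tweezers, one on each blade), 7 mm above the tweezers' origin. They measure about 38 mm over their outsides at rest (41 mm at their front ends) and 21 to 31 mm when the gap is right; the outer faces are then about parallel to each other.
- tweezer_jaw (a joint): Closing angle of the moving blade about the hinge, rad: 0 sprung open (tips 52 mm apart), 0.34 fully shut. A spring pushes it open, 2.0 N m per rad plus 0.2 N m preload: holding the grips at the mark takes about 6 to 10 N. One mm of squeeze at the grips moves the pointer about 1.6 mm.
- pointer (a point): Reading point of the red pointer, 3 mm wide, on top of the moving blade, 115 mm from the hinge, just behind the scale strip and 17 mm above the tweezers' underside. Squeezing moves it along the tweezers' +y.
- mark (a point): Centre of the green mark, 7 mm wide, on the white scale strip that lies across the blades at x = 45 to 57 mm; its axes are those of the tweezers. It is set at a different place each time (within 8 mm of the tweezers' x axis) and stays there. The gap is right when the pointer's y, along the tweezers' y axis, is within 3.5 mm of the mark's.
- tip_fixed (a point): Tip of the fixed blade, 146 mm from the hinge, 7 mm above the tweezers' underside.
- tip_moving (a point): Tip of the moving blade, 146 mm from the hinge, 7 mm above the tweezers' underside.
- dish: Round yellow seed dish, 100 mm in diameter, 14 mm high, loose, with brown seeds in it. Origin: centre of its underside, on the bench. It lies between the tray and the mat.
- bottle: Amber bottle, 56 mm in diameter, 105 mm tall, beyond the dish. Origin: centre of its underside. Bystander, loose.
- slide_box: Green slide box, 85 x 80 x 32 mm, beyond the dish. Origin: centre of its underside. Bystander, loose.
- beaker: White beaker, 60 mm in diameter, 60 mm tall, between the dish and the robot's base. Origin: centre of its underside. Bystander, loose.
- dish_stack: Two closed white dishes with blue lids in a stack, 94 mm in diameter, 34 mm tall, far side of the bench. Origin: centre of its underside. Bystander, loose.
There are look-alikes about, which are no part of the job. There is more than one size of the dish; the job needs the middle-sized.

How it is judged:
By the outcome, as a careful person would: the job done as asked, in the order asked, and still so for the second after the job is handed in, while the arm keeps its last pose, push and grip.
It also fails if it takes over 58 s, if anything falls off the work surface, if the arm or the gripper's body presses on something with over 40 N, if the wrist force passes 120 N, or if a joint passes its speed limit or range.

ROBOT

A 7-joint arm with a two-finger parallel gripper is mounted at the origin on the work surface. World frame = base frame: x ahead of the robot, y to its left, z up, the work surface at z = 0. Lengths are in m, angles in degrees, forces in N, time in s.
With the tool pointing down it reaches from about 0.425 to 0.8 m from the base axis. Payload 8.3 kg.
Tool frame: the origin (TCP) lies between the finger pads; the fingertips stand 17 mm ahead of it and the grasp point (between the pads) lies 2 mm behind it; x points along the fingers, y is the direction in which the jaws open and shut, and the axes are right-handed (so a half turn about x gives the same grasp; the last joint's range is limited). The gripper opens to 85 mm and grips with 20 to 120 N. Pads are 22 mm wide; open, the fingers measure 114 mm over their backs; the gripper's body (76 mm by 85 mm) begins 54 mm behind the grasp point. The pads swing forward as they close: fully open they stand 13 mm farther back than shut.
Start: joints at [60.51, 21.967, 0.94, 78.501, -0.361, 79.538, -2.664], TCP at [0.273, -0.562, 0.248] pointing down, gripper open.
Joint ranges: [-169.22, 169.22], [-14.56, 117.87], [-87.37, 89.26], [10.42, 133.3], [-82.24, 262.24], [0.94, 117.77], [-172.7, 172.7]. Speed limits (degrees/s): [136.94, 136.94, 172.46, 172.46, 180, 180, 180].

INTERFACE

Orientations are given as [roll, pitch, yaw] about the fixed x, y, z axes, in that order (R = Rz(yaw) Ry(pitch) Rx(roll)).
In Python, from plant import get_obs, camera, get_calibration, close_job gives the robot as it stands.
- The arm moves only by the tool send_rows, never from a script. Its argument "increments" is one flat list of numbers, 7 for each row, row after row: the shift along the tool's x, y, z in mm, then the turn, a rotation vector about the tool's x, y, z in degrees, then the finger opening in mm, from 0 to 85.4. A call has 1 to 5 rows; each row is the pose to reach, as a shift and turn from the pose measured when the call began, along the tool's axes at that moment; what a row does not reach only later rows make up. A row lasts 1/12 s, in which the tool goes at most 41.7 mm and 7.16 degrees, less where a joint would pass 70% of its speed; a pose out of reach is approached as far as the arm can. A call with a gripper value outside its range is refused whole. The fingers move at their own pace and stop on an object; the grip force is fixed at half the most. Time passes only in rows, so rows that repeat a pose let the fingers close. It gives the time, the measured TCP pose, the force and the opening at its end, in the units of the state.
- get_obs(): the state, without advancing time (a new reading comes with each control period).
- camera(name): name is "scene" or "top" or "wrist"; returns (picture, depth): 384x512x3 uint8, blue, green, red; 384x512 float32, m along the optical axis (not along the pixel's ray), 0 where there is no reading.
- get_calibration(name): a dict with "fx", "fy", "cx", "cy" (pixels), "k1" (the pictures are not rectified: a ray, as slopes to the right and down, at radius r is drawn at 1 + k1 r^2 times it, then the intrinsics apply), "rvec" (rotation vector, rad) and "tvec" (3), from world to camera coordinates, as OpenCV has them; the wrist camera has in their place "hand_eye" (4x4, takes a point from camera to tool coordinates, whose origin is the TCP and whose axes are the tool frame's). Camera axes: x right, y down, z forward; pixel columns grow to the right and rows downward; lengths in m; the calibration is good to about 2 mm. A picture is of the moment at which its call begins: read the wrist's pose just before it. get_calibration takes no time and is no camera call.
- close_job(): hands the job in, once; it reports no verdict.
The state is a dict: "time": time; "joints": joint angles; "qd": joint speeds; "tau": joint torques, N m; "position": TCP position; "tcp_rot": TCP orientation; "ft_force": force on the tool from outside, world axes, zero at the start; "moment": the same for the moment, N m; "gripper_width": opening from 0.0 (shut) to 1.0 (fully open).
Only numpy, scipy, OpenCV 4.12 (cv2) and the standard library are available. Lean on these libraries where they do the work, as an engineer would, in place of code of your own. Each camera call takes 0.05 s, during which the arm holds its last target. There are 200 camera calls.

## Working session

There is one attempt and no reset: what is moved stays moved. The work goes in short steps, Python scripts to look and compute and a tool call to move; the robot and the scene stay as the last step left them, time stands still between calls to the robot, and variables do not carry over. Pictures are saved under pics/ and viewed, about 8 in all and at most 12, crops included, and the job is handed in when it is done.

Besides the shell and the picture viewer there is one more tool, called after ">>>" by a JSON object that holds its "op" and its "data". send_rows: Moves the arm, as the interface text tells. Its arguments: {"type":"object","properties":{"increments":{"type":"array"}},"required":["increments"]}

```bash
mkdir -p pics; ls; cat > h.py <<'E'
import numpy as np, cv2
from scipy.spatial.transform import Rotation as R
from plant import get_obs, camera, get_calibration, close_job
def pose(o=None):
    o=o or get_obs()
    T=np.eye(4); T[:3,:3]=R.from_euler('xyz',o['tcp_rot'],degrees=True).as_matrix(); T[:3,3]=o['position']; return T
def shot(name,fn):
    T=pose(); im,d=camera(name); c=get_calibration(name)
    if name=='wrist': W=T@np.array(c['hand_eye'])
    else:
        W=np.eye(4); W[:3,:3]=cv2.Rodrigues(np.array(c['rvec'],float))[0]; W[:3,3]=np.ravel(c['tvec']); W=np.linalg.inv(W)
    np.savez(fn+'.npz',im=im,d=d,W=W,K=[c['fx'],c['fy'],c['cx'],c['cy'],c['k1']]); cv2.imwrite('pics/'+fn+'.png',im)
def load(fn): return np.load(fn+'.npz')
def ray(z,u,v):
    fx,fy,cx,cy,k=z['K']; x=(u-cx)/fx; y=(v-cy)/fy; a,b=x,y
    for _ in range(20): r=a*a+b*b; a=x/(1+k*r); b=y/(1+k*r)
    return np.array([a,b,1.])
def atz(z,u,v,h):
    W=z['W']; r=W[:3,:3]@ray(z,u,v); o=W[:3,3]; return o+r*(h-o[2])/r[2]
def dep(z,u,v):
    d=z['d'][int(round(v)),int(round(u))]; W=z['W']; return W[:3,:3]@(ray(z,u,v)*d)+W[:3,3]
def proj(z,p):
    W=np.linalg.inv(z['W']); q=W[:3,:3]@np.array(p)+W[:3,3]; a=q[:2]/q[2]; fx,fy,cx,cy,k=z['K']; a=a*(1+k*(a@a)); return a*[fx,fy]+[cx,cy]
def rel(pos,Rw):
    "target world pose -> shift mm, rotvec deg in tool axes"
    T=pose(); s=T[:3,:3].T@(np.array(pos)-T[:3,3])*1000; r=R.from_matrix(T[:3,:3].T@Rw).as_rotvec(degrees=True); return np.round(s,1),np.round(r,2)
def down(yaw):
    "tool x down, tool y along yaw (deg) in world"
    a=np.radians(yaw); x=np.array([0,0,-1.]); y=np.array([np.cos(a),np.sin(a),0]); return np.c_[x,y,np.cross(x,y)]
E
python3 - <<'E'
from h import *
o=get_obs(); print({k:np.round(v,3) for k,v in o.items()}); print(np.round(pose(),3))
shot('top','t0'); shot('scene','s0')
a=cv2.imread('pics/t0.png');cv2.imwrite('pics/t0b.png',cv2.resize(a,(800,600)))
for n in('t0','s0'): z=load(n);print(n,z['W'].round(3),z['K'])
E
```

```text
pics
{'time': np.float64(0.0), 'joints': array([60.508, 22.015,  0.938, 78.563, -0.361, 79.538, -2.665]), 'qd': array([ 0.027, -0.09 ,  0.007,  0.128,  0.054,  0.038,  0.016]), 'tau': array([-1.0000e-03, -6.2759e+01,  8.4400e-01, -3.7184e+01,  1.6000e-02,
        1.4000e-02, -0.0000e+00]), 'position': array([ 0.273, -0.562,  0.247]), 'tcp_rot': array([-88.831,  89.887, 117.06 ]), 'ft_force': array([-0.654, -0.192,  0.495]), 'moment': array([0.024, 0.01 , 0.028]), 'gripper_width': np.float64(0.997)}
[[-0.001  0.437 -0.9    0.273]
 [ 0.002 -0.9   -0.437 -0.562]
 [-1.    -0.002  0.     0.247]
 [ 0.     0.     0.     1.   ]]
t0 [[-0.002 -0.996  0.086  0.522]
 [-0.999 -0.    -0.032  0.009]
 [ 0.032 -0.086 -0.996  0.966]
 [ 0.     0.     0.     1.   ]] [ 3.65470917e+02  3.65470917e+02  2.60558950e+02  1.87501902e+02
 -8.45217893e-02]
s0 [[-0.708  0.377 -0.596  1.026]
 [ 0.706  0.394 -0.589  0.455]
 [ 0.013 -0.838 -0.545  0.478]
 [ 0.     0.     0.     1.   ]] [ 3.79322332e+02  3.79322332e+02  2.55251759e+02  1.92206126e+02
 -1.24758335e-01]
```

View pics/t0b.png

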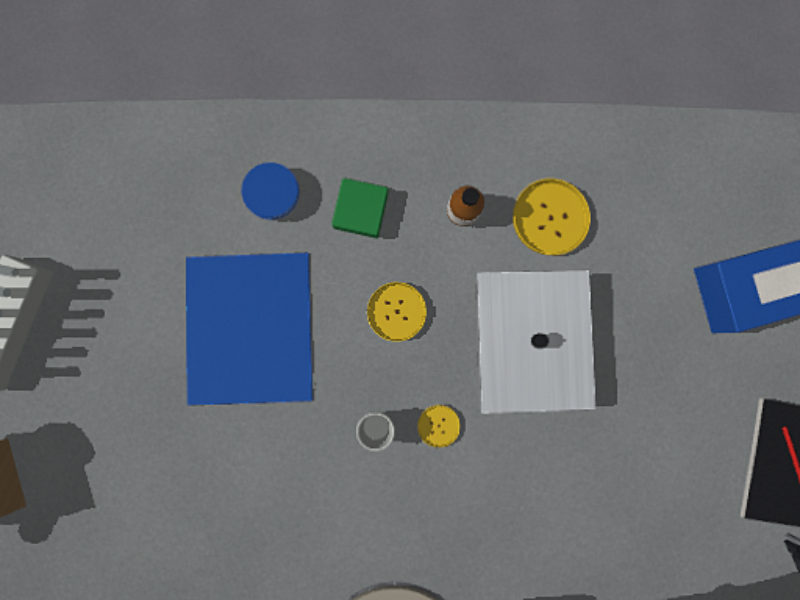

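The top view shows the tray and lid on the right (knob at 540,341 in the 800x600 picture) and the mat on the left (250,329). There are three yellow dishes, at (552,217), (398,311) and (440,426). The one at (398,311), between tray and mat, is the middle-sized one. I'll check the sizes numerically.

```bash
python3 - <<'E'
from h import *
z=load('t0'); k=0.64
im=z['im']; hsv=cv2.cvtColor(im,cv2.COLOR_BGR2HSV)
def m(lo,hi,h,amin):
    msk=cv2.inRange(hsv,lo,hi); msk=cv2.morphologyEx(msk,cv2.MORPH_CLOSE,np.ones((7,7)))
    for c in cv2.findContours(msk,0,2)[0]:
        if cv2.contourArea(c)<amin: continue
        P=np.array([atz(z,*p[0],h)[:2] for p in c],np.float32)*1000
        print(c.reshape(-1,2).mean(0).round(),[np.round(q,1) for q in cv2.minAreaRect(P)],cv2.minEnclosingCircle(P))
print('yellow');m((20,100,80),(35,255,255),.014,300)
print('blue');m((100,150,60),(125,255,255),.004,1500)
print('lid')
for u,v in [(477,272),(588,270),(595,408),(482,413)]: print(atz(z,u*k,v*k,.056).round(4),dep(z,u*k+2*(1 if u<520 else -1),v*k+2*(1 if v<300 else -1)).round(3))
d=z['d']
for u,v in[(540,341),(538,340),(543,341)]: print('knob',dep(z,u*k,v*k).round(4), atz(z,u*k,v*k,.088).round(4))
E
python3 -c "
import cv2;a=cv2.imread('pics/t0.png')
b=a[160:290,290:400];c=a[130:290,220:300]
b=cv2.resize(b,(440,520),interpolation=2);c=cv2.resize(c,(320,640),interpolation=2)[:520]
cv2.imwrite('pics/c0.png',cv2.hconcat([b,c]))"
```

```text
yellow
[280. 271.] [array([384.4, -73.3]), array([70. , 66.7]), np.float64(89.4)] ((383.01934814453125, -73.20218658447266), 35.511871337890625)
[254. 198.] [array([573.4,  -3.8]), array([97.9, 97.8]), np.float64(45.0)] ((573.2855224609375, -3.4946377277374268), 49.99691390991211)
[352. 138.] [array([ 736.2, -270.2]), array([133.2, 134.6]), np.float64(44.4)] ((735.919677734375, -270.50885009765625), 68.6417007446289)
blue
[173. 207.] [array([545.4, 246. ]), array([249.1, 209.3]), np.float64(2.0)] ((545.5502319335938, 246.517822265625), 160.0142364501953)
[480. 182.] [array([ 613. , -648.7]), array([129.7, 216.6]), np.float64(14.1)] ((620.1109619140625, -647.52392578125), 121.37349700927734)
lid
[ 0.6338 -0.1338  0.056 ] [ 0.629 -0.14   0.052]
[ 0.6376 -0.3173  0.056 ] [ 0.633 -0.313  0.053]
[ 0.4139 -0.3232  0.056 ] [ 0.419 -0.319  0.054]
[ 0.4086 -0.1393  0.056 ] [ 0.413 -0.145  0.05 ]
knob [ 0.5222 -0.2269  0.0851] [ 0.5222 -0.2261  0.088 ]
knob [ 0.5238 -0.224   0.084 ] [ 0.5238 -0.2229  0.088 ]
knob [ 0.5222 -0.232   0.0837] [ 0.5222 -0.2308  0.088 ]
```

View pics/c0.png

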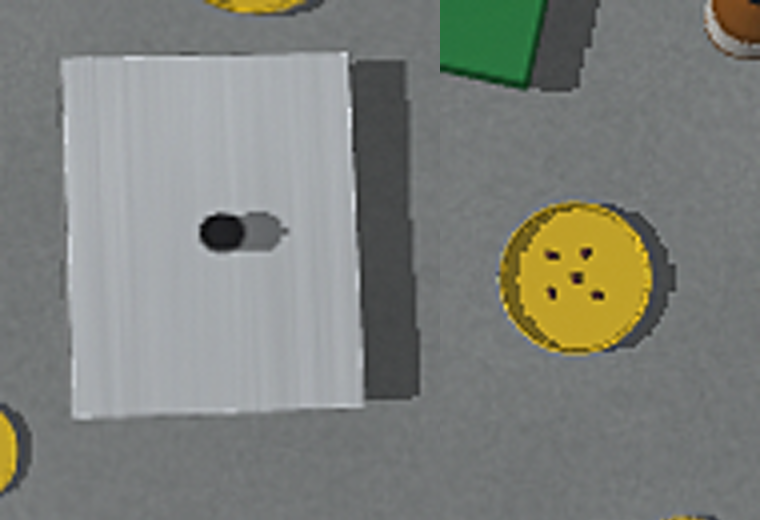

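The middle dish at (398,311) px measures 100 mm in diameter and sits at (0.573, -0.004). The others measure 70 and 135 mm, so this is the one. The lid and knob are at about (0.523, -0.228), the knob top reads 85 mm as expected, and the mat is at (0.545, 0.246). I'll move over the knob.

>>> {"op": "send_rows", "data": {"increments": [90,-191,-371,0,0,0,85,90,-191,-371,0,0,0,85,90,-191,-371,0,0,0,85,90,-191,-371,0,0,0,85,90,-191,-371,0,0,0,85]}}

```text
time: 0.52
position: [0.3954, -0.3974, 0.2034]
tcp_rot: [-84.5, 89.9, 121.4]
ft_force: [0.5, -0.7, -0.4]
gripper_width: 0.996
```

```bash
python3 - <<'E'
from h import *
print(get_obs()['time'],pose().round(4)[:3],rel([.5228,-.2282,.150],down(-64)))
z=load('t0');g=cv2.cvtColor(z['im'],6)
v,u=np.nonzero(g[205:230,325:365]<45);print(len(u),atz(z,u.mean()+325,v.mean()+205,.078))
E
```

```text
0.5167 [[-1.200e-03  4.364e-01 -8.998e-01  3.954e-01]
 [ 2.000e-03 -8.998e-01 -4.364e-01 -3.974e-01]
 [-1.000e+00 -2.300e-03  2.000e-04  2.034e-01]] (array([  53.6,  -96.5, -188.4]), array([-0.13,  0.01,  0.13]))
76 [ 0.52397951 -0.22758331  0.078     ]
```

>>> {"op": "send_rows", "data": {"increments": [53,-97,-188,0,0,0,85,53,-97,-188,0,0,0,85,53,-97,-188,0,0,0,85,53,-97,-188,0,0,0,85,53,-97,-188,0,0,0,85]}}

```text
time: 0.93
position: [0.516, -0.2353, 0.1527]
tcp_rot: [-77.8, 89.8, 128.0]
ft_force: [0.9, -0.1, -0.2]
gripper_width: 0.998
```

```bash
python3 - <<'E'
from h import *
print(get_obs()['time'],pose().round(4)[:3],rel([.5234,-.2280,.076],down(-64)))
E
```

```text
0.9333 [[-1.600e-03  4.362e-01 -8.999e-01  5.160e-01]
 [ 2.100e-03 -8.999e-01 -4.362e-01 -2.353e-01]
 [-1.000e+00 -2.600e-03  6.000e-04  1.527e-01]] (array([76.7, -3.1, -9.9]), array([-0.14,  0.03,  0.15]))
```

>>> {"op": "send_rows", "data": {"increments": [20,-3,-10,0,0,0,85,50,-3,-10,0,0,0,85,70,-3,-10,0,0,0,85,77,-3,-10,0,0,0,85,77,-3,-10,0,0,0,60]}}

```text
time: 1.35
position: [0.5219, -0.2276, 0.0735]
tcp_rot: [-58.4, 89.6, 147.5]
ft_force: [-0.9, -0.7, -0.5]
gripper_width: 0.88
```

>>> {"op": "send_rows", "data": {"increments": [0,0,0,0,0,0,10,0,0,0,0,0,0,10,0,0,0,0,0,0,10,0,0,0,0,0,0,10,0,0,0,0,0,0,10]}}

```text
time: 1.77
position: [0.5228, -0.2283, 0.0751]
tcp_rot: [-61.5, 89.8, 144.4]
ft_force: [-1.3, 0.5, 5.6]
gripper_width: 0.26
```

>>> {"op": "send_rows", "data": {"increments": [-3,0,0,0,0,0,5,-12,0,0,0,0,0,5,-30,0,0,0,0,0,5,-50,0,0,0,0,0,5,-75,0,0,0,0,0,5]}}

```text
time: 2.18
position: [0.522, -0.2279, 0.1501]
tcp_rot: [-57.6, 89.6, 148.2]
ft_force: [0.5, -0.6, -3.8]
gripper_width: 0.263
```

```bash
python3 - <<'E'
from h import *
o=get_obs();print(o['time'],o['ft_force'],o['gripper_width'],o['joints'],rel([.5455,.246,.165],down(-64)))
shot('scene','s1');cv2.imwrite('pics/s1b.png',load('s1')['im'])
E
```

```text
2.1833 [ 0.53696446 -0.64377788 -3.80288198] 0.26345311112807657 [ 29.86791154  19.86380626 -11.76320711  94.49066292   4.23101996
  66.49105078 -47.09245661] (array([ -13.3, -416.4, -227.7]), array([-0.16,  0.22,  0.35]))
```

View pics/s1b.png

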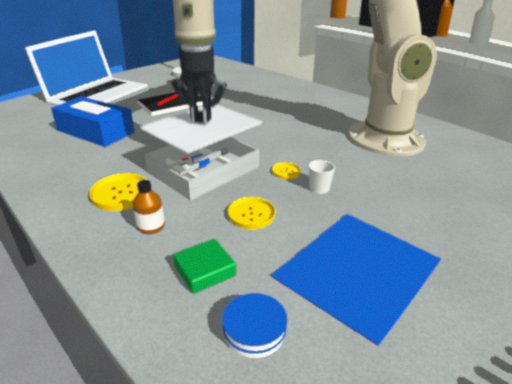

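The scene view shows the lid held level above the tray at (200,125). I'll carry it over to the mat.

>>> {"op": "send_rows", "data": {"increments": [-5,-20,-11,0,0,0,5,-12,-50,-27,0,0,0,5,-13,-85,-46,0,0,0,5,-13,-120,-66,0,0,0,5,-13,-155,-85,0,0,0,5]}}

```text
time: 2.65
position: [0.5336, -0.0507, 0.1703]
tcp_rot: [159.4, 89.8, 5.2]
ft_force: [1.6, 1.1, -3.4]
gripper_width: 0.262
```

>>> {"op": "send_rows", "data": {"increments": [0,-50,-27,0,0,0,5,0,-85,-46,0,0,0,5,0,-120,-66,0,0,0,5,0,-155,-85,0,0,0,5,0,-180,-98,0,0,0,5]}}

```text
time: 3.07
position: [0.543, 0.1562, 0.1708]
tcp_rot: [161.4, 89.8, 7.2]
ft_force: [1.3, -0.9, -4.6]
gripper_width: 0.259
```

```bash
python3 - <<'E'
from h import *
o=get_obs();print(o['time'],o['position'],o['ft_force'],o['gripper_width'],o['joints'],rel([.5455,.246,.165],down(-64)))
E
```

```text
3.0667 [0.543045   0.1562418  0.17078247] [ 1.32085454 -0.89352495 -4.63878132] 0.25886870114531735 [-8.79958125e-03  1.91474300e+01 -2.39303665e+01  9.38556457e+01
  8.26980258e+00  6.85652176e+01 -8.99579731e+01] (array([  5.8, -79.7, -41.3]), array([-0.19, -0.17, -0.06]))
```

>>> {"op": "send_rows", "data": {"increments": [10,-30,-16,0,0,0,5,30,-60,-31,0,0,0,5,55,-80,-41,0,0,0,5,85,-80,-41,0,0,0,5,105,-80,-41,0,0,0,5]}}

```text
time: 3.48
position: [0.5435, 0.2484, 0.0635]
tcp_rot: [-169.9, 90.0, 36.2]
ft_force: [0.5, -2.2, -4.0]
gripper_width: 0.262
```

```bash
python3 - <<'E'
from h import *
o=get_obs();print(o['time'],o['position'],o['ft_force'],o['gripper_width'],rel([.5455,.246,.0355],down(-64)))
E
```

```text
3.4833 [0.54352719 0.24841285 0.06345778] [ 0.54274615 -2.1641733  -4.03444194] 0.2620670305579332 (array([28. ,  3. , -0.7]), array([ 0.05, -0.05,  0.01]))
```

>>> {"op": "send_rows", "data": {"increments": [10,2,0,0,0,0,5,20,3,0,0,0,0,5,26,3,0,0,0,0,5,29,3,0,0,0,0,5,29,3,0,0,0,0,5]}}

```text
time: 3.9
position: [0.5454, 0.2454, 0.0349]
tcp_rot: [179.4, 89.9, 25.4]
ft_force: [1.0, -0.5, -2.2]
gripper_width: 0.262
```

```bash
python3 - <<'E'
from h import *
o=get_obs();print(o['time'],o['position'],o['ft_force'],o['gripper_width'],rel([.5455,.246,.0345],down(-64)))
E
```

```text
3.9 [0.54544451 0.24543097 0.03489782] [ 1.00049572 -0.51940107 -2.15576617] 0.261627630626716 (array([ 0.4, -0.5, -0.3]), array([ 0. , -0.1, -0. ]))
```

>>> {"op": "send_rows", "data": {"increments": [1,0,0,0,0,0,5,1,0,0,0,0,0,40,1,0,0,0,0,0,60,1,0,0,0,0,0,70,1,0,0,0,0,0,75]}}

```text
time: 4.32
position: [0.5459, 0.2457, 0.0347]
tcp_rot: [178.4, 89.8, 24.4]
ft_force: [0.3, 0.2, 0.4]
gripper_width: 0.813
```

>>> {"op": "send_rows", "data": {"increments": [-10,0,0,0,0,0,80,-40,0,0,0,0,0,80,-80,0,0,0,0,0,80,-120,0,0,0,0,0,80,-160,0,0,0,0,0,80]}}

```text
time: 4.73
position: [0.545, 0.2456, 0.1975]
tcp_rot: [-177.4, 89.8, 28.6]
ft_force: [1.0, -0.1, 0.7]
gripper_width: 0.932
```

```bash
python3 - <<'E'
from h import *
o=get_obs();print(o['time'],o['position'],o['ft_force'],o['gripper_width'],rel([.50,-.16,.26],down(-90)))
print(np.round(get_calibration('wrist')['hand_eye'],3))
shot('top','t1');
a=load('t1')['im'];cv2.imwrite('pics/t1b.png',cv2.hconcat([cv2.resize(a[160:280,110:210],(400,480),interpolation=2),cv2.resize(a[160:280,295:395],(400,480),interpolation=2)]))
E
```

```text
4.7333 [0.54502456 0.24560543 0.19749459] [ 0.99549269 -0.11115024  0.66986414] 0.9324013300280762 (array([-63.3, 344.7, 218.2]), array([26.03, -0.2 ,  0.05]))
[[ 0.    -0.291  0.957 -0.125]
 [ 1.    -0.    -0.001 -0.   ]
 [ 0.001  0.957  0.291 -0.075]
 [ 0.     0.     0.     1.   ]]
```

View pics/t1b.png

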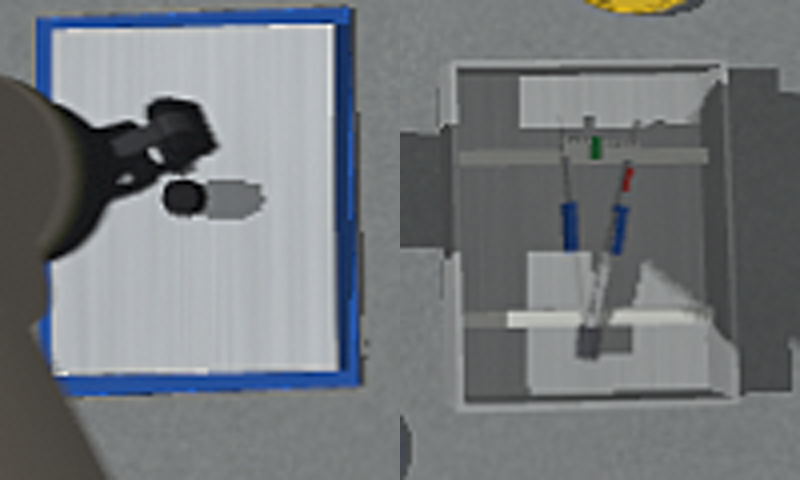

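The left crop shows the lid right way up and well inside the mat, with the knob at (183,198). The right crop shows the tweezers in the tray. The hinge is nearest the robot at (588,343), the moving blade with the red pointer is at (628,180), and the green mark is at (596,148). I'll move over the tray for a wrist view.

```bash
python3 - <<'E'
from h import *
print(rel([.515,-.228,.18],down(-90)))
E
```

```text
(array([ 23.4, 412.8, 238.9]), array([26.02, -0.92,  0.19]))
```

>>> {"op": "send_rows", "data": {"increments": [0,34,20,3,0,0,80,0,70,40,6,0,0,80,0,105,60,9,0,0,80,0,140,80,12,0,0,80,0,170,98,15,0,0,80]}}

```text
time: 5.2
position: [0.5345, 0.0491, 0.2065]
tcp_rot: [-170.0, 89.0, 20.8]
ft_force: [0.7, 0.3, -0.6]
gripper_width: 0.939
```

```bash
python3 - <<'E'
from h import *
print(rel([.515,-.228,.18],down(-90)))
E
```

```text
(array([ 24.5, 268.6,  71.5]), array([10.8 , -0.96,  0.27]))
```

>>> {"op": "send_rows", "data": {"increments": [5,38,10,3,0,0,80,10,77,20,6,0,0,80,15,115,30,9,0,0,80,20,153,41,11,-1,0,80,25,190,51,11,-1,0,80]}}

```text
time: 5.62
position: [0.5202, -0.1488, 0.1809]
tcp_rot: [-83.7, 89.8, 96.0]
ft_force: [1.8, -0.0, 0.6]
gripper_width: 0.937
```

```bash
python3 - <<'E'
from h import *
print(rel([.515,-.228,.18],down(-90)))
E
```

```text
(array([ 0.6, 79.2,  4.7]), array([-0.32,  0.03,  0.24]))
```

>>> {"op": "send_rows", "data": {"increments": [0,35,2,0,0,0,80,0,65,5,0,0,0,80,0,79,5,0,0,0,80,0,79,5,0,0,0,80,0,79,5,0,0,0,80]}}

```text
time: 6.03
position: [0.5149, -0.2278, 0.1809]
tcp_rot: [-92.0, 89.7, 87.7]
ft_force: [-0.3, 0.5, -1.1]
gripper_width: 0.936
```

```bash
python3 - <<'E'
from h import *
print(pose().round(4))
shot('wrist','w0');cv2.imwrite('pics/w0b.png',cv2.resize(load('w0')['im'],(800,600),interpolation=2))
E
```

```text
[[ 2.000e-04 -6.700e-03 -1.000e+00  5.149e-01]
 [ 4.600e-03 -1.000e+00  6.700e-03 -2.278e-01]
 [-1.000e+00 -4.600e-03 -2.000e-04  1.809e-01]
 [ 0.000e+00  0.000e+00  0.000e+00  1.000e+00]]
```

View pics/w0b.png

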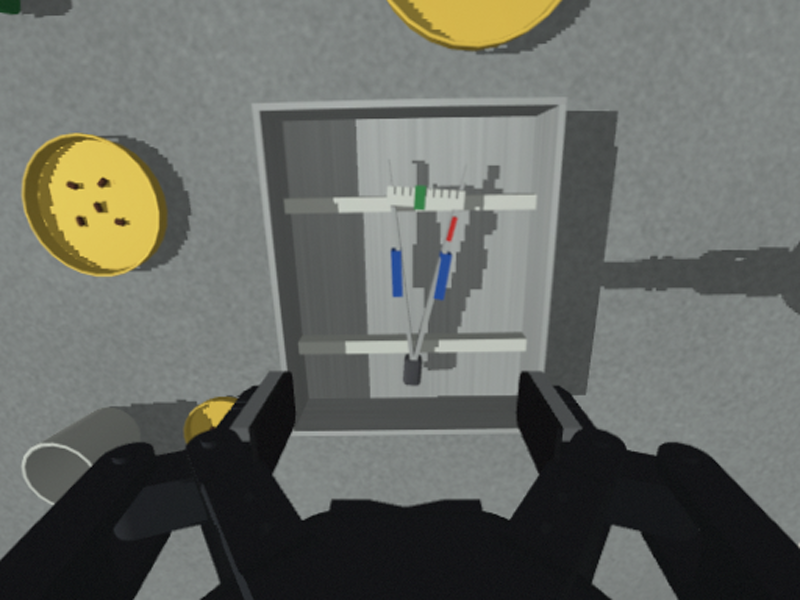

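The wrist view shows the tray with the tweezers: hinge (412,370), fixed grip (397,272), moving grip (443,276), green mark (420,197) and pointer (452,229). There is only one pair. I'll enlarge it to read it more accurately.

```bash
python3 - <<'E'
from h import *
im=load('w0')['im'];cv2.imwrite('pics/w0c.png',cv2.resize(im[95:255,225:325],(500,800),interpolation=2)[:, :][0:800])
c=im[95:175,225:325]; cv2.imwrite('pics/w0c.png',cv2.resize(im[95:200,230:320],(514,600),interpolation=2))
z=load('w0');k=.64
for n,u,v,h in [('hinge',412,370,.032),('mark',420,197,.034),('ptr',455,218,.035),('gl',397,272,.032),('gr',443,276,.032),('tf',390,158,.025),('tm',466,162,.025),('t1',253,104,.05),('t2',566,98,.05),('t3',543,431,.05),('t4',298,433,.05)]: print(n,atz(z,u*k,v*k,h).round(4),dep(z,u*k,v*k).round(3))
E
```

```text
hinge [ 0.4546 -0.2311  0.032 ] [ 0.454 -0.231  0.031]
mark [ 0.5772 -0.2365  0.034 ] [ 0.577 -0.237  0.034]
ptr [ 0.5639 -0.2592  0.035 ] [ 0.564 -0.259  0.034]
gl [ 0.5278 -0.2211  0.032 ] [ 0.528 -0.221  0.031]
gr [ 0.5248 -0.2524  0.032 ] [ 0.524 -0.253  0.03 ]
tf [ 0.6015 -0.2174  0.025 ] [ 0.602 -0.217  0.004]
tm [ 0.5987 -0.2665  0.025 ] [ 0.599 -0.269  0.004]
t1 [ 0.6308 -0.1404  0.05  ] [ 0.631 -0.14   0.05 ]
t2 [ 0.6325 -0.319   0.05  ] [ 0.633 -0.32   0.048]
t3 [ 0.4144 -0.3251  0.05  ] [ 0.519 -0.267  0.203]
t4 [ 0.4136 -0.1485  0.05  ] [ 0.413 -0.148  0.049]
```

View pics/w0c.png

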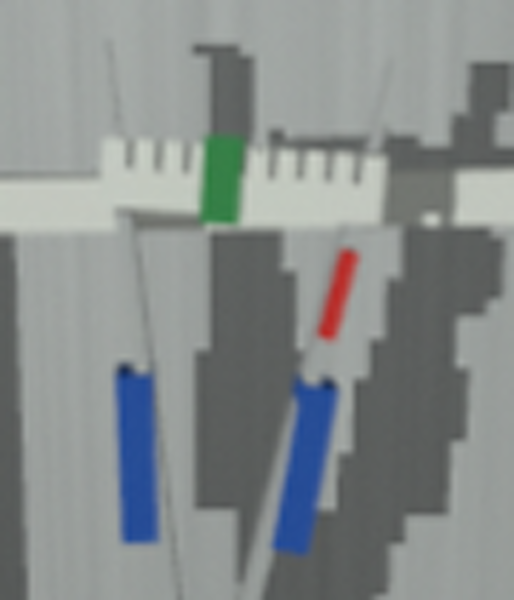

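```bash
cat > m.py <<'E'
from h import *
def an(z,P,s,u0,v0):
    return {n:atz(z,u0+x/s,v0+y/s,h)[:2]*1000 for n,(x,y,h) in P.items()}
E
python3 - <<'E'
from m import *
z=load('w0')
Q=an(z,dict(lf=(118,377,.032),lr=(122,542,.032),rf=(338,385,.032),rr=(310,553,.032),
 mt=(225,137,.034),mb=(220,222,.034),pt=(350,250,.035),pb=(327,338,.035),s1=(103,140,.034),s2=(387,155,.034),tf=(108,40,.025),tm=(390,60,.025)),5.71,230,95)
Q['h']=atz(z,412*.64,370*.64,.032)[:2]*1000
for n in Q: print(n,Q[n].round(1))
f=(Q['lf']+Q['rf'])/2; r=(Q['lr']+Q['rr'])/2; t=(Q['tf']+Q['tm'])/2
print('front w',np.linalg.norm(Q['lf']-Q['rf']),np.linalg.norm(Q['lr']-Q['rr']))
for a in (f,t,Q['mt']*0+(f+r)/2): d=a-Q['h']; print(np.degrees(np.arctan2(d[1],d[0])),np.hypot(*d))
e=Q['s1']-Q['s2'];print('strip yaw',np.degrees(np.arctan2(e[1],e[0]))-90,np.hypot(*e))
y=np.radians(-4.4); X=np.array([np.cos(y),np.sin(y)]);Y=np.array([-X[1],X[0]])
g=(f+r)/2; o=g-X
for n in Q: print(n,((Q[n]-o)@X).round(1),((Q[n]-o)@Y).round(1))
print(rel([g[0]/1000,g[1]/1000,.08],down(-94.4)))
E
```

```text
lf [ 541.8 -217.7]
lr [ 510.3 -218. ]
rf [ 540. -258.]
rr [ 508.  -253.5]
mt [ 584.1 -237.1]
mb [ 569.6 -236.3]
pt [ 564.7 -259.2]
pb [ 549.1 -255.5]
s1 [ 583.7 -215.9]
s2 [ 580.9 -265.4]
tf [ 600.7 -216.7]
tm [ 597.  -266.6]
h [ 454.6 -231.1]
front w 40.33507929212112 35.64884341220094
-4.48460237617447 86.5653172553401
-4.1789516240917655 144.59122237617115
-4.628624929056921 70.65309957106045
strip yaw -3.294574264927604 49.58493488891089
lf 16.2 20.3
lr -15.1 17.7
rf 17.6 -20.0
rr -14.7 -18.0
mt 59.9 4.2
mb 45.4 4.0
pt 42.2 -19.3
pb 26.5 -16.8
s1 57.9 25.4
s2 58.9 -24.2
tf 74.9 25.9
tm 75.0 -24.2
h -69.7 0.3
(array([100.9,  10.9,  -9.8]), array([ 4.15, -0.  ,  0.29]))
```

All measurements agree with the given sizes. The tweezers' yaw is about -4.3°, the mark is at y ≈ +4 mm and the pointer is at about -19.5 mm, so the grips need to close to roughly 23 mm. I'll descend.

>>> {"op": "send_rows", "data": {"increments": [30,5,-5,2,0,0,65,60,11,-10,4,0,0,62,85,11,-10,4,0,0,62,101,11,-10,4,0,0,62,101,11,-10,4,0,0,62]}}

```text
time: 6.5
position: [0.5236, -0.2333, 0.0761]
tcp_rot: [-53.6, 89.4, 122.4]
ft_force: [-0.5, 0.7, 0.0]
gripper_width: 0.732
```

```bash
python3 - <<'E'
from h import *
print(pose().round(4),rel([.525,-.2368,.027],down(-94.4)),get_obs()['gripper_width'])
shot('wrist','w1');cv2.imwrite('pics/w1b.png',load('w1')['im'])
E
```

```text
[[-0.0056 -0.0706 -0.9975  0.5236]
 [ 0.0088 -0.9975  0.0705 -0.2333]
 [-0.9999 -0.0084  0.0062  0.0761]
 [ 0.      0.      0.      1.    ]] (array([49.1,  3.8, -1.9]), array([0.36, 0.36, 0.48])) 0.731972975374823
```

View pics/w1b.png

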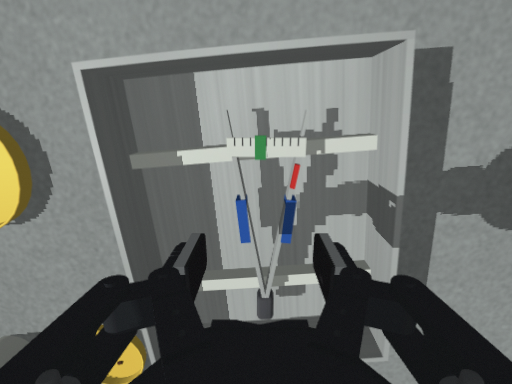

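The tweezers lie centred between the fingers: fixed grip (243,219), moving grip (289,220), mark (260,147). I'll check the position from this closer view.

```bash
python3 - <<'E'
from m import *
z=load('w1')
Q=an(z,dict(lf=(237,197,.032),lr=(240,242,.032),rf=(297,198,.032),rr=(291,243,.032),m=(260.5,147,.034),pt=(297.5,165,.035),h=(265,291,.032)),1,0,0)
for n in Q: print(n,Q[n].round(1))
g=sum(Q[n] for n in('lf','lr','rf','rr'))/4; d=g-Q['h'];print(g,np.degrees(np.arctan2(d[1],d[0])),np.hypot(*d))
print(rel([g[0]/1000,g[1]/1000,.027],down(-94.4)))
E
```

```text
lf [ 545.  -218.8]
lr [ 511.4 -217.7]
rf [ 541.5 -258.9]
rr [ 508.2 -253.7]
m [ 577.5 -236.9]
pt [ 564.6 -259.6]
h [ 468.9 -232.7]
[ 526.53699573 -237.28039999] -4.541741361669841 57.802000246986935
(array([51.4,  3.5, -2.2]), array([0.34, 0.2 , 0.42]))
```

>>> {"op": "send_rows", "data": {"increments": [15,3,-2,0,0,0,62,30,4,-2,0,0.3,0.4,62,42,4,-2,0,0.3,0.4,62,49,4,-2,0,0.3,0.4,62,49,4,-2,0,0.3,0.4,62]}}

```text
time: 6.97
position: [0.526, -0.2369, 0.0288]
tcp_rot: [-111.1, 89.9, 64.9]
ft_force: [-0.2, -0.2, -0.2]
gripper_width: 0.724
```

>>> {"op": "send_rows", "data": {"increments": [0,0,0,0,0,0,50,0,0,0,0,0,0,42,0,0,0,0,0,0,36,0,0,0,0,0,0,32,0,0,0,0,0,0,30]}}

```text
time: 7.38
position: [0.5274, -0.2376, 0.0307]
tcp_rot: [179.9, 89.8, -4.1]
ft_force: [0.2, -0.2, 6.5]
gripper_width: 0.351
```

```bash
python3 - <<'E'
from h import *
print(pose().round(4),rel([.5255,-.2371,.027],down(-94.4)),get_obs()['gripper_width']*85.4,get_obs()['ft_force'])
E
```

```text
[[ 3.800e-03 -7.030e-02 -9.975e-01  5.274e-01]
 [-3.000e-04 -9.975e-01  7.030e-02 -2.376e-01]
 [-1.000e+00  0.000e+00 -3.800e-03  3.070e-02]
 [ 0.000e+00  0.000e+00  0.000e+00  1.000e+00]] (array([ 3.6, -0.4,  2. ]), array([ 0.37, -0.22,  0.  ])) 29.95408384835637 [ 0.19246303 -0.16176849  6.47537499]
```

>>> {"op": "send_rows", "data": {"increments": [-1,0,0,0,0,0,29,-1,0,0,0,0,0,28,-1,0,0,0,0,0,27,-1,0,0,0,0,0,26,-1,0,0,0,0,0,26]}}

```text
time: 7.8
position: [0.5272, -0.2375, 0.0314]
tcp_rot: [-177.5, 89.8, -1.5]
ft_force: [0.8, 0.3, -1.0]
gripper_width: 0.309
```

```bash
python3 - <<'E'
from h import *
print(pose().round(4),get_obs()['gripper_width']*85.4,get_obs()['ft_force'])
shot('wrist','w2');cv2.imwrite('pics/w2b.png',cv2.resize(load('w2')['im'][120:310,150:390],(768,608),interpolation=2)[:600])
E
```

```text
[[ 3.300e-03 -7.030e-02 -9.975e-01  5.272e-01]
 [-1.000e-04 -9.975e-01  7.030e-02 -2.375e-01]
 [-1.000e+00 -1.000e-04 -3.300e-03  3.140e-02]
 [ 0.000e+00  0.000e+00  0.000e+00  1.000e+00]] 26.366844322740977 [ 0.80363303  0.29658944 -1.0349349 ]
```

View pics/w2b.png

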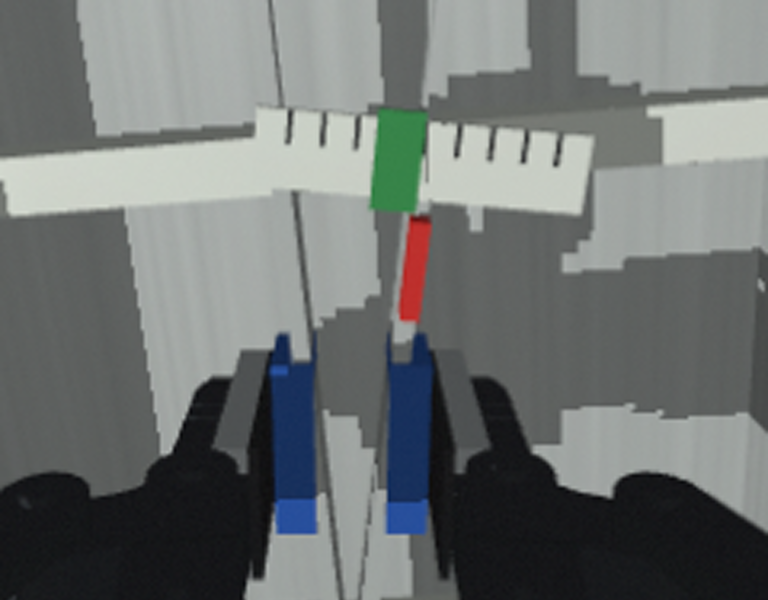

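The pointer tip at (421,217) is about 3.7 mm short of the mark centre at (394,217), so it needs about 2.3 mm more squeeze. I'll close to 24 and lift.

>>> {"op": "send_rows", "data": {"increments": [-1,0,0,0,0,0,25,-1,0,0,0,0,0,24.5,-2,0,0,0,0,0,24,-2,0,0,0,0,0,24,-4,0,0,0,0,0,24]}}

```text
time: 8.27
position: [0.527, -0.2374, 0.0352]
tcp_rot: [-172.5, 89.8, 3.5]
ft_force: [-0.5, 0.1, -1.0]
gripper_width: 0.285
```

>>> {"op": "send_rows", "data": {"increments": [-8,0,0,0,0,0,24,-22,0,0,0,0,0,24,-40,0,0,0,0,0,24,-60,0,0,0,0,0,24,-80,0,0,0,0,0,24]}}

```text
time: 8.68
position: [0.5266, -0.2374, 0.1165]
tcp_rot: [-170.6, 89.9, 5.3]
ft_force: [0.7, 0.6, -0.7]
gripper_width: 0.285
```

```bash
python3 - <<'E'
from h import *
print(pose().round(4),get_obs()['gripper_width']*85.4,get_obs()['ft_force'])
shot('wrist','w3');cv2.imwrite('pics/w3b.png',cv2.resize(load('w3')['im'][120:310,150:390],(768,608),interpolation=2)[:600])
E
```

```text
[[ 2.600e-03 -7.020e-02 -9.975e-01  5.266e-01]
 [ 2.000e-04 -9.975e-01  7.020e-02 -2.374e-01]
 [-1.000e+00 -4.000e-04 -2.600e-03  1.165e-01]
 [ 0.000e+00  0.000e+00  0.000e+00  1.000e+00]] 24.367514820215412 [ 0.69884036  0.55521374 -0.67268803]
```

View pics/w3b.png

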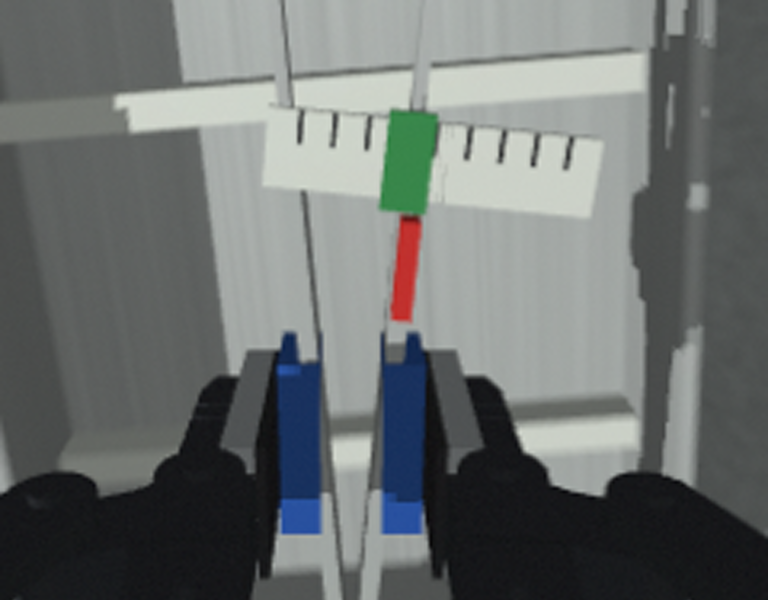

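The tweezers are out and held steadily. The pointer at (410,217) is about 1 mm from the mark centre at (402,217), so it is inside. I'll squeeze a touch more to centre it and carry the tweezers to the dish.

>>> {"op": "send_rows", "data": {"increments": [0,-12,2,0,0,0,23.7,0,-35,6,0,0,0,23.4,0,-65,12,0,0,0,23.4,0,-95,18,0,0,0,23.4,0,-125,23,0,0,0,23.4]}}

```text
time: 9.15
position: [0.5137, -0.1098, 0.1206]
tcp_rot: [170.0, 89.5, -14.0]
ft_force: [0.4, 0.6, -1.4]
gripper_width: 0.28
```

```bash
python3 - <<'E'
from h import *
o=get_obs();print(o['time'],o['position'],o['ft_force'],o['gripper_width']*85.4,rel([.4995,.002,.1085],down(-94)))
E
```

```text
9.15 [ 0.5137081  -0.10980402  0.12060565] [ 0.40028707  0.5899016  -1.42657421] 23.878678540868457 (array([  11.8, -110.5,   22.1]), array([-0.03, -0.47, -0.08]))
```

>>> {"op": "send_rows", "data": {"increments": [3,-30,6,0,0,0,23.4,6,-60,12,0,-0.4,0,23.4,9,-85,17,0,-0.4,0,23.4,11,-103,21,0,-0.4,0,23.4,12,-110,22,0,-0.4,0,23.4]}}

```text
time: 9.57
position: [0.4982, 0.006, 0.1079]
tcp_rot: [93.9, 90.0, -89.8]
ft_force: [-0.5, -0.0, -0.7]
gripper_width: 0.277
```

>>> {"op": "send_rows", "data": {"increments": [0,0,0,0,0,0,23.4,0,0,0,0,0,0,23.4,0,0,0,0,0,0,23.4]}}

```text
time: 9.82
position: [0.4983, 0.0048, 0.108]
tcp_rot: [97.0, 90.0, -86.8]
ft_force: [0.3, -0.7, -0.5]
gripper_width: 0.278
```

```bash
python3 - <<'E'
from h import *
o=get_obs();print(o['time'],o['position'],o['ft_force'],o['gripper_width']*85.4,pose()[:3,0],rel([.4995,.002,.1085],down(-94)))
shot('wrist','w4');shot('scene','s4');shot('top','t4')
a=cv2.resize(load('w4')['im'][40:310,130:390],(578,600),interpolation=2);cv2.imwrite('pics/w4b.png',a)
E
```

```text
9.8167 [0.49828304 0.00484874 0.10795365] [ 0.29841799 -0.73501396 -0.48404738] 23.755303799172573 [ 4.54393490e-05 -8.17122579e-04 -9.99999665e-01] (array([-0.5,  2.8, -1.4]), array([ 0.21, -0.01, -0.05]))
```

View pics/w4b.png

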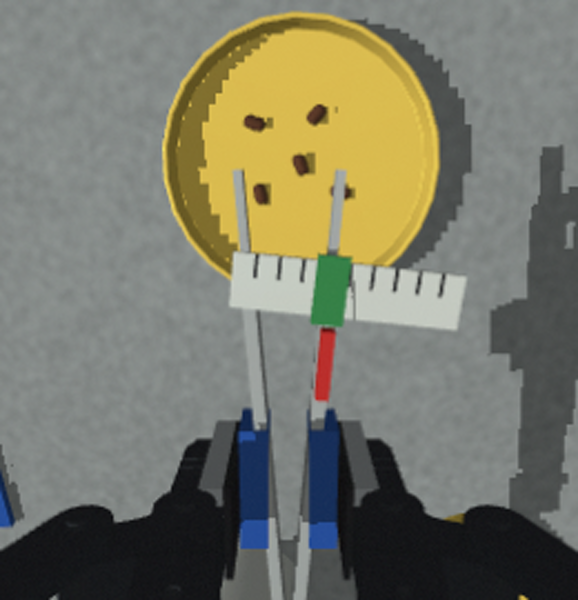

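The pointer at (328,329) lines up with the mark centre at (327,325), and the tips at (238,170) and (341,170) are over the dish. I'll check heights, level and the dish geometry.

```bash
python3 - <<'E'
from h import *
z=load('w4');s=578/260
f=lambda x,y:(130+x/s,40+y/s)
for n,x,y in[('tipF',239,176),('tipM',340,176),('bladeM',337,235),('bladeF',256,360),('scL',240,295),('scR',452,310),('ptr',325,365),('mark',331,290),('gF',255,536),('gM',323,536)]: print(n,dep(z,*f(x,y)).round(4))
for n,x,y in[('tipF',238,170),('tipM',341,170)]: print(n,atz(z,*f(x,y),.108).round(4))
for n in('t0','t4'):
    z=load(n);hsv=cv2.cvtColor(z['im'],cv2.COLOR_BGR2HSV);m=cv2.morphologyEx(cv2.inRange(hsv,(20,100,80),(35,255,255)),3,np.ones((7,7)))
    for c in cv2.findContours(m,0,2)[0]:
        if cv2.contourArea(c)>300: P=np.array([atz(z,*p[0],.014)[:2] for p in c],np.float32)*1000;print(n,cv2.minEnclosingCircle(P))
z=load('s4');cv2.imwrite('pics/s4b.png',cv2.resize(z['im'],(800,600)))
E
```

```text
tipF [0.5707 0.011  0.1038]
tipM [ 0.5692 -0.0105  0.103 ]
bladeM [ 0.5568 -0.0093  0.1032]
bladeF [0.53   0.0106 0.1058]
scL [0.546  0.0126 0.1089]
scR [ 0.5398 -0.033   0.1096]
ptr [ 0.5293 -0.0049  0.1104]
mark [ 0.5465 -0.0069  0.1122]
gF [0.4847 0.0145 0.1079]
gM [ 0.4838 -0.0024  0.1082]
tipF [0.5719 0.0107 0.108 ]
tipM [ 0.5705 -0.0103  0.108 ]
t0 ((383.01934814453125, -73.20218658447266), 35.511871337890625)
t0 ((573.2855224609375, -3.4946377277374268), 49.99691390991211)
t0 ((735.919677734375, -270.50885009765625), 68.6417007446289)
t4 ((574.0321044921875, -3.677586078643799), 49.37884521484375)
t4 ((736.1444702148438, -270.2877197265625), 68.58009338378906)
```

View pics/s4b.png

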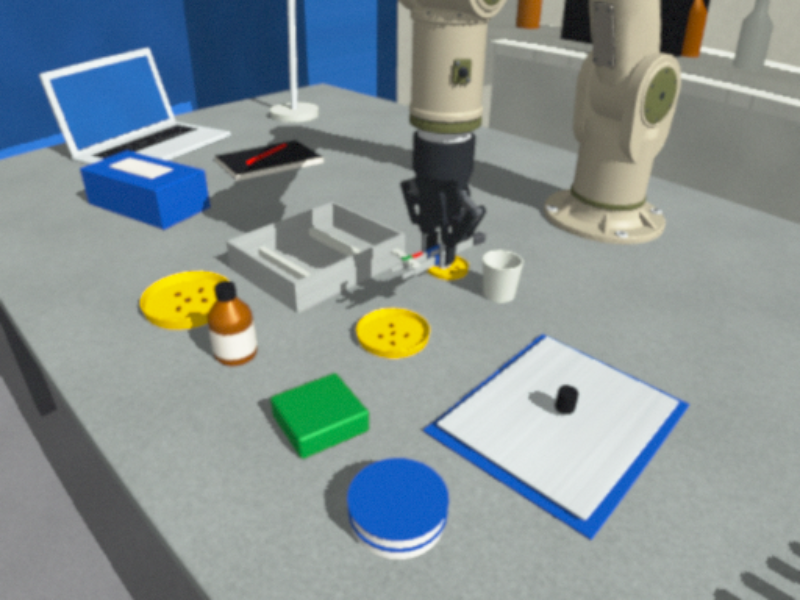

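```bash
python3 - <<'E'
from h import *
o=get_obs();print(o['time'],o['position'],o['gripper_width']*85.4,close_job())
E
```

```text
the job is handed in; nothing more can be done
9.9667 [0.49843193 0.00454919 0.1079615 ] 23.94220897442072 None
```

I finished the job and handed it in at about 10 s. It gives no verdict, so the results below come from my own last checks.

- **Lid:** I lifted it by its knob and set it on the blue mat. It is right way up, near the mat's centre and fully inside its edges.
- **Tweezers:** they came out of the tray and are squeezed to about 23.8 mm between the fingers. The red pointer lines up with the green mark's centre to within about 0.5 mm, where 3.5 mm is allowed.
- **Position:** the tips are at about (0.571, ±0.011), over the 100 mm dish centred at (0.573, -0.004), at a tip height of about 0.10 m. The grips and scale both put the underside at about 94 mm, so the tweezers are level. Nothing is touching them, and the measured force stayed below 1 N.
- **Other things on the bench:** the middle dish moved less than 1 mm by measurement. The bottle, slide box, beaker and dish stack look unmoved in the last scene picture, but I did not measure them.

No check failed. The one surprise was a brief 6.5 N upward force on the gripper while it closed on the tweezers in the tray; it cleared when I lifted slightly.

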